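# Settle an unbalanced scanner mirror on the roller stand

## Robot

A 6-joint arm with a two-finger parallel gripper is mounted at the origin on a cart in front of the work surface, level with it; the furniture and walls round the work are solid. World frame = base frame: x ahead of the robot, y to its left, z up, the work surface at z = 0. Lengths are in m, angles in rad, forces in N, time in s.
With the tool pointing down it reaches from about 0.275 to 0.975 m from the base axis. Payload 8.4 kg.
Tool frame: the origin (TCP) lies between the finger pads; the fingertips stand 8 mm ahead of it and the grasp point (between the pads) lies 11 mm behind it; z points along the fingers, y is the line along which they close (so a half turn about z gives the same grasp; the last joint's range is limited). The gripper opens to 92 mm and grips with 3 to 60 N. Pads are 20 mm wide; open, the fingers measure 128 mm over their backs; the gripper's body (75 mm by 189 mm) begins 69 mm behind the grasp point.
Start: joints at [1.33, 0.353, 1.633, -0, 1.155, -0.002], TCP at [0.148, 0.607, 0.223] pointing down, gripper open.
Joint ranges: [-2.63, 2.63], [-0.92, 2.1], [0.06, 2.66], [-1.3, 4.44], [0, 2.69], [-3.02, 3.02]. Speed limits (rad/s): [2.22, 2.22, 2.79, 3.14, 3.14, 3.14].

## Interface

Orientations are given as a rotation vector (axis times angle).
In Python, from bench import arm gives the robot as it stands.
- The arm moves only by the tool jog_arm, never from a script. Its argument "series" is a list of rows, each a list of 3 entries, a list of its own where there are three numbers: the turn, a rotation vector about the tool's x, y, z in units of 5 degrees (1.0 is 5 degrees), then the shift along the tool's x, y, z in units of 40 mm (1.0 is 40 mm), then the closure in counts, from 0 (fully open) to 255 (shut). In form: [[[rx, ry, rz], [tx, ty, tz], fingers], ...]. A call has exactly 5 rows; each row is the pose to reach, as a shift and turn from the pose commanded when the call began, along the tool's axes at that moment; what a row does not reach only later rows make up. A row lasts 1/12 s, in which the tool goes at most 41.7 mm and 7.16 degrees, less where a joint would pass 70% of its speed; a pose out of reach is approached as far as the arm can. A call with a gripper value outside its range is refused whole. The fingers move at their own pace and stop on an object; the grip force is fixed at half the most. Time passes only in rows, so rows that repeat a pose let the fingers close, or fill a call up. It gives the time, the measured TCP pose, the force, the opening and the grip force at its end, in the units of the state.
- arm.sense(): the state, without advancing time (a new reading comes with each control period).
- arm.get_image(name): name is "side" or "top"; returns (picture, depth): 400x640x3 uint8, red, green, blue; 400x640 float32, m along the optical axis (not along the pixel's ray), 0 where there is no reading.
- arm.camera_params(name): a dict with "K" (3x3 intrinsics, pixels), "R" (3x3) and "t" (3): a world point X has camera coordinates R X + t. Camera axes: x right, y down, z forward; pixel columns grow to the right and rows downward; lengths in m; the calibration is good to about 2 mm. A picture is of the moment at which its call begins. camera_params takes no time and is no camera call.
- arm.sign_off(): hands the job in; it is judged then, once.
The state is a dict: "t": time; "joint_pos": joint angles; "qd": joint speeds; "effort": joint torques, N m; "tool_pos": TCP position; "ee_rot": TCP orientation; "ft_force": force on the tool from outside, world axes, zero at the start; "moment": the same for the moment, N m; "width": finger opening in m; "finger_force": force on a finger pad.
Only numpy, scipy, OpenCV 4.12 (cv2) and the standard library are available. Lean on these libraries where they do the work, as an engineer would, in place of code of your own. Each camera call takes 0.05 s, during which the arm holds its last target. There are 200 camera calls.

## Task

Slide the blue roller stand until the hole in its tongue drops over the locating pin in the table and the stand lies flat. Then lay the shaft of the eight-sided scanner mirror across the stand's rollers and let go, so that it turns by itself until its heavy side, marked by the brass slug, hangs straight down; do not turn it there by hand. Leave the bottles, tape and other things round about where they are.

Things in the scene. Friction and masses are not known exactly. Their poses are not given: they have to be found in the camera images.
- pin: steel locating pin, 10 mm across, fixed in the table and standing 7 mm out of it with a bevelled tip; a thin yellow cross with arms 80 mm long is painted on the table round it. It stands hidden under the stand's tongue at the start. Origin: on the pin's axis at the table top; z up.
- stand: loose blue roller stand, 0.6 kg. Origin: underside of its plate, below the middle of the four rollers; z up, x away from the tongue, y along the roller axles. Plate 8 mm thick, x -40 to 40, y -52 to 52 mm; a tongue 44 mm wide, 8 mm thick, runs on to x = -102 mm. Two aluminium cheeks: inner faces at y = -44 and 44, x -28 to 28, tops at z = 66 mm.
- stand_hole (a point): centre of the round through hole in the tongue (19 mm across, for the 10 mm pin), at the plate's underside; stand frame x = -58 mm, y = 0. At the start the tongue rests on top of the pin, some 7 mm up, with the stand's far edge (x = 40) on the table; once the hole is over the pin the whole plate drops flat on the table.
- stand_knob (a point): centre of the black upright knob on the tongue, 16 mm across, 32 mm high, so its top is 16 mm above this point and the tongue's top 16 mm below; stand frame x = -86, y = 0, z = 24 mm. The stand can be gripped and drawn by it
- cradle (a point): where the middle of the mirror's shaft axis comes to lie: stand frame x = 0, y = 0, z = 62 mm. Shaft along the stand's y, 5 mm of end play to each cheek. Four free-running steel rollers, 24 mm across, axles at x = -12.5 and 12.5, z = 52 mm, covering 29 to 43 mm either side in y; the room between them is open down to the plate.
- polygon_mid (a point): loose scanner mirror: steel-faced eight-sided drum, 48 mm across flats, 52 across corners, 24 wide, on a steel shaft 8 mm thick, 78 mm long over all. Point: centre of drum and shaft, 24 mm above the table as it lies on a flat. x along the shaft; z points away from the heavy side, so z is straight up when the heavy side hangs down.
- stack_top (a point): fixed: grey instrument stack, about x 0.29 to 0.63, y -0.13 to 0.22, up to z = 0.26 m. Also fixed: optics 0.17 m high from x = 0.55 on at y > 0.33; joystick pad 0.05 m high (stick taller) at x < 0.43, y 0.34 to 0.52; drawer cabinet 0.16 m high from x = 0.68 on at y -0.23 to -0.44; shelf 0.65 m up from x = 0.57 on, y > -0.25
- tape_1: bystander: roll of brown tape, 96 mm across, 48 high; origin at the centre of its underside. Leave it alone
- amber_vial: bystander: amber glass bottle with black cap, 30 mm across, 77 high; origin at the centre of its underside. Leave it alone
- ethanol_vial: bystander: white bottle with blue cap, 32 mm across, 68 high; origin at the centre of its underside. Leave it alone
- cube_red: bystander: black filter cube with a red window, 36x38x38 mm; origin at the centre of its underside. Leave it alone
- cube_green: bystander: black filter cube with a green window, 36x38x38 mm; origin at the centre of its underside. Leave it alone
- objective_60x: bystander: white and black microscope objective with a green band, standing, 31 mm across, 58 high; origin at the centre of its underside. Leave it alone
- post_holder: bystander: black post holder with a thumbscrew, standing, 32x42x50 mm; origin at the centre of its underside. Leave it alone
- oil_bottle: bystander: small white bottle with black cap, 26 mm across, 67 high; origin at the centre of its underside. Leave it alone
- polygon: the scanner mirror again (same point and axes), about 0.35 kg. Brass slug, 15 mm across, seen on both faces 15 mm from the axis at local -z, marks the heavy side; centre of mass about 8 mm from the axis. It starts lying on a flat on the table, shaft level, slug up and to one side (z 135 degrees from up). On the rollers it swings and rests in 1 to 2 s, slug down within some 8 degrees.
Mind the look-alikes: they are no part of the job. There is more than one size of the polygon; the job needs the smaller.

How it is judged:
By the outcome, as a careful person would: the job done as asked, in the order asked, and still so for the second after the job is handed in, with the robot touching nothing.
It also fails if it takes over 72 s, if anything falls off the work surface, if the arm or the gripper's body presses on something with over 40 N, if the wrist force passes 120 N, or if a joint passes its speed limit or range.

## Working session

There is one attempt and no reset: what is moved stays moved. The work goes in short steps, Python scripts to look and compute and a tool call to move; the robot and the scene stay as the last step left them, time stands still between calls to the robot, and variables do not carry over. Pictures are saved under pics/ and viewed, at most 10 in all, crops included, and the job is handed in when it is done.

Besides the shell and the picture viewer there is one more tool, called by a JSON object that holds its "method" and its "body", one argument or row to a line. jog_arm: Moves the arm, as the interface text tells. Its arguments: {"type":"object","properties":{"series":{"type":"array"}},"required":["series"]}

```bash
mkdir -p pics; ls
python3 - <<'E'
from bench import arm
import cv2,numpy as np
for n in("side","top"):
    im,d=arm.get_image(n); cv2.imwrite(f"pics/{n}0.png",im[:,:,::-1]); np.save(f"pics/{n}0.npy",d)
    p=arm.camera_params(n); print(n,p["K"].round(1).tolist(),p["R"].round(3).tolist(),p["t"].round(3).tolist(), (-p["R"].T@p["t"]).round(3))
s=arm.sense(); print(s)
E
```

```text
pics
side [[380.6, 0.0, 319.2], [0.0, 380.6, 197.8], [0.0, 0.0, 1.0]] [[0.819, 0.574, 0.001], [0.405, -0.576, -0.71], [-0.407, 0.582, -0.704]] [-0.382, -0.069, 1.464] [ 0.938 -0.672  0.982]
top [[436.5, 0.0, 326.9], [0.0, 436.5, 199.0], [0.0, 0.0, 1.0]] [[-0.004, -1.0, -0.023], [-0.994, 0.006, -0.109], [0.109, 0.023, -0.994]] [-0.01, 0.492, 1.565] [ 0.318 -0.049  1.609]
{'t': 0.1, 'joint_pos': array([ 1.32959973e+00,  3.53608903e-01,  1.63403368e+00,  4.74382575e-05,
        1.15520037e+00, -2.41185362e-03]), 'qd': array([-1.12331011e-03, -6.41305523e-04, -2.45755415e-03, -5.58253881e-05,
       -4.83418523e-04, -1.31230530e-05]), 'effort': array([-2.66960451e-04, -5.94904447e+01, -3.34929693e+01,  6.97935093e-02,
        1.83556136e-02, -3.68017356e-05]), 'tool_pos': array([0.14771719, 0.60685572, 0.22193118]), 'ee_rot': array([-3.74198350e-01, -3.11903048e+00,  1.94101237e-03]), 'ft_force': array([ 0.19180232,  0.40120839, -0.03173438]), 'moment': array([-0.00834601,  0.00070312,  0.02335454]), 'finger_force': 0.0, 'width': 0.09192281625796543}
```

View pics/side0.png

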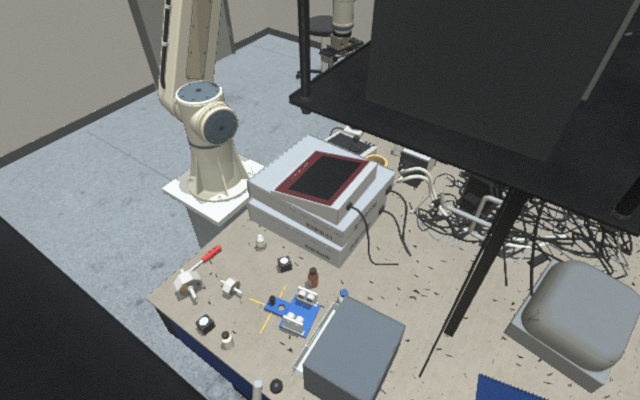

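View pics/top0.png

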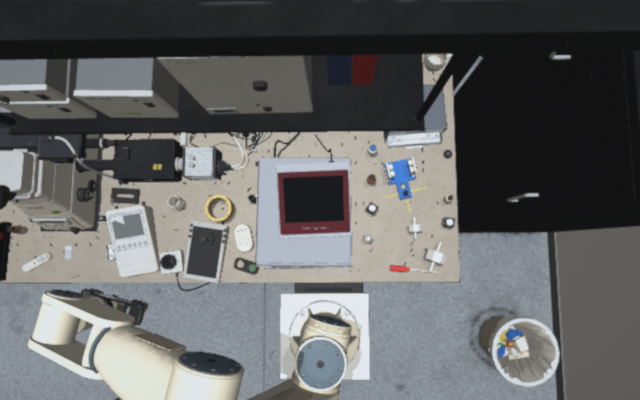

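The side view shows the stand near (295,310), with the small mirror at about (231,287) and the large look-alike at about (187,280). In the top view the stand is at (402,178), the small mirror at (415,228) and the large one at (435,256). I'll enlarge this area.

Run:
```python
import cv2
a=cv2.imread("pics/top0.png")[140:260,355:455]; b=cv2.imread("pics/side0.png")[255:355,195:355]
cv2.imwrite("pics/c1.png",cv2.resize(a,None,fx=5,fy=5,interpolation=cv2.INTER_CUBIC))
cv2.imwrite("pics/c2.png",cv2.resize(b,None,fx=5,fy=5,interpolation=cv2.INTER_CUBIC))
```

```text
(no output)
```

View pics/c1.png

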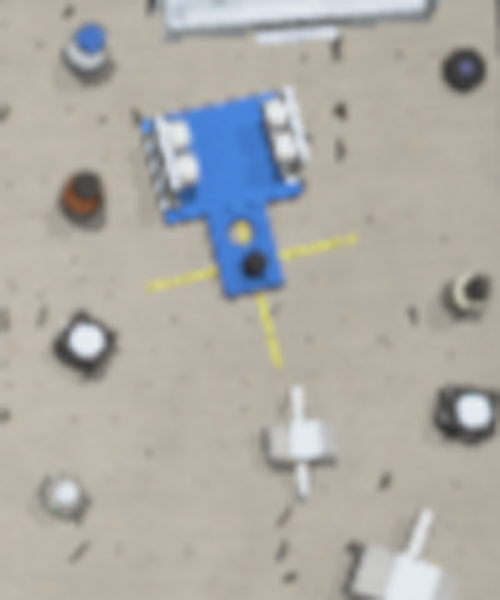

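View pics/c2.png

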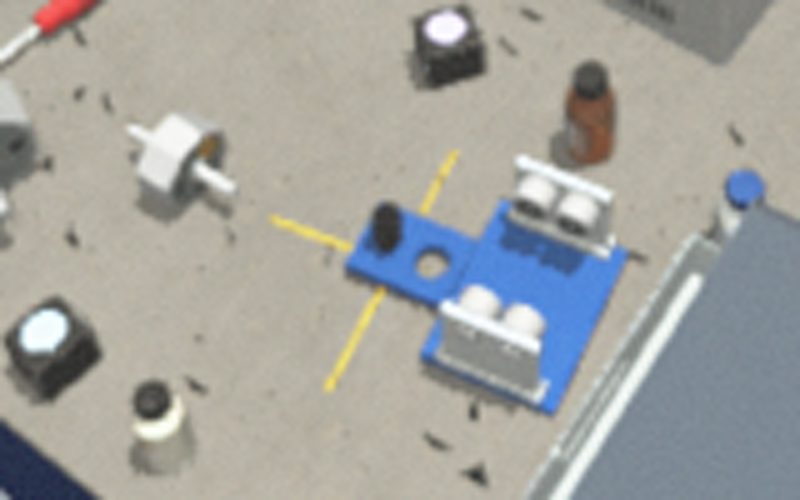

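The crops show the pin cross arms ending at about (148,287), (357,237) and (278,365) in the top crop. The hole is at (240,231), the knob at (254,265) and the small mirror at (300,440). Its shaft runs nearly along world x, and the brass slug is on the far face. Next I'll triangulate these points.

```bash
cat > h.py <<'E'
import numpy as np,cv2
from bench import arm
P={n:arm.camera_params(n) for n in("side","top")}
def ray(n,px):
    p=P[n]; d=p["R"].T@np.linalg.inv(p["K"])@[px[0],px[1],1]; return -p["R"].T@p["t"],d/np.linalg.norm(d)
def plane(n,px,z):
    c,d=ray(n,px); return c+d*(z-c[2])/d[2]
def tri(pt,ps):
    (a,u),(b,v)=ray("top",pt),ray("side",ps)
    s,t=np.linalg.lstsq(np.c_[u,-v],b-a,rcond=None)[0]; x,y=a+s*u,b+t*v
    return ((x+y)/2).round(4),round(float(np.linalg.norm(x-y)),4)
def proj(n,X):
    p=P[n]; c=p["K"]@(p["R"]@np.array(X)+p["t"]); return (c[:2]/c[2]).round(1)
T=lambda u,v:(355+(u-2)/5,140+(v-2)/5)   # crop -> image
S=lambda u,v:(195+(u-2)/5,255+(v-2)/5)
E
python3 - <<'E'
from h import *
print("cross top",[plane("top",T(*q),0).round(4) for q in((148,287),(357,237),(279,366))])
print("cross side",[plane("side",S(*q),0).round(4) for q in((457,152),(329,388),(271,217))])
for nm,t,s in [("hole(top surf)",(240,231),(432,263)),("knobtop",(255,258),(386,211)),
  ("shaft far",(297,388),(232,187)),("shaft near",(304,493),(131,131)),
  ("tongue corner L",(228,297),(400,205)),("tongueR",(283,284),(348,263)),
  ("plate farL",(143,120),(624,252)),("plate right-near",(302,185),(425,353))]:
    print(nm,*tri(T(*t),S(*s)))
for n in("top","side"):
    im=cv2.imread(f"pics/{n}0.png"); hsv=cv2.cvtColor(im,cv2.COLOR_BGR2HSV)
    m=cv2.inRange(hsv,(20,120,120),(35,255,255)); 
    if n=="top": m[:,:370]=0;m[:,440:]=0
    else: m[:250]=0;m[:,:240]=0; m[:,300:]=0
    k,l,st,c=cv2.connectedComponentsWithStats(m); print(n,[(s[4],c[i].round(1)) for i,s in enumerate(st) if i and s[4]>3])
d=np.load("pics/top0.npy")
for u,v in((400,165),(415,228),(417,222),(399.6,140.5),(404,134)):
    p=P["top"]; z=d[int(v),int(u)]; X=p["R"].T@(np.linalg.inv(p["K"])@[u,v,1]*z-p["t"]); print("depth",u,v,X.round(3))
E
```

```text
cross top [array([ 0.5005, -0.2237,  0.    ]), array([ 0.5368, -0.3786,  0.    ]), array([ 0.4414, -0.3188,  0.    ])]
cross side [array([ 0.5  , -0.219,  0.   ]), array([ 0.5353, -0.374 ,  0.    ]), array([ 0.439 , -0.3149,  0.    ])]
hole(top surf) [ 0.5399 -0.2901  0.0149] 0.0002
knobtop [ 0.5149 -0.2949  0.0525] 0.0002
shaft far [ 0.4235 -0.3255  0.0318] 0.0014
shaft near [ 0.3477 -0.3299  0.0275] 0.0002
tongue corner L [ 0.496  -0.2759  0.0128] 0.0134
tongueR [ 0.5013 -0.3191  0.0172] 0.0034
plate farL [ 0.6234 -0.2212  0.0122] 0.0007
plate right-near [ 0.5727 -0.3356  0.0201] 0.0002
top []
side [(np.int32(4), array([252.5, 299.5])), (np.int32(6), array([261.5, 303. ])), (np.int32(11), array([268.6, 316.5])), (np.int32(5), array([263.4, 326.4]))]
depth 400 165 [ 0.619 -0.284  0.007]
depth 415 228 [ 0.383 -0.325  0.05 ]
depth 417 222 [ 0.407 -0.342 -0.001]
depth 399.6 140.5 [ 0.699 -0.277  0.059]
depth 404 134 [ 0.712 -0.286  0.101]
```

{"method": "jog_arm", "body": {
  "series": [
    [[0,0,0],[-0.23,-0.41,-0.69],0],
    [[0,0,0],[-0.46,-0.82,-1.38],0],
    [[0,0,0],[-0.69,-1.23,-2.07],0],
    [[0,0,0],[-0.92,-1.64,-2.76],0],
    [[0,0,0],[-1.15,-2.05,-3.45],0]
  ]
}}

```text
t: 0.52
tool_pos: [0.1731, 0.5155, 0.3614]
ee_rot: [-0.374, -3.119, 0.001]
ft_force: [-0.6, 0.0, -0.8]
width: 0.092
finger_force: 0.0
```

{"method": "jog_arm", "body": {
  "series": [
    [[0,0,0],[-0.46,-0.82,0],0],
    [[0,0,0],[-0.92,-1.64,0],0],
    [[0,0,0],[-1.38,-2.46,0],0],
    [[0,0,0],[-1.84,-3.29,0],0],
    [[0,0,0],[-2.3,-4.11,0],0]
  ]
}}

```text
t: 0.93
tool_pos: [0.2235, 0.3333, 0.3603]
ee_rot: [-0.373, -3.119, 0.001]
ft_force: [0.7, 0.1, 0.0]
width: 0.0921
finger_force: 0.0
```

```bash
cat >> h.py <<'E'
from scipy.spatial.transform import Rotation as Ro
def down(yaw):  # tool z down, tool y at world angle yaw (deg)
    a=np.radians(yaw); y=np.array([np.cos(a),np.sin(a),0]); z=np.array([0,0,-1.]); return Ro.from_matrix(np.c_[np.cross(y,z),y,z])
def go(pos,yaw,pose=None,tilt=None):
    s=arm.sense(); p,R=(s["tool_pos"],Ro.from_rotvec(s["ee_rot"])) if pose is None else pose
    Rt=down(yaw) if tilt is None else tilt*down(yaw)
    t=R.inv().apply(np.array(pos)-p)/.04; r=np.degrees((R.inv()*Rt).as_rotvec())/5
    print("rot",r.round(2),"shift",t.round(2),"rows",round(max(np.linalg.norm(t)/1.04,np.linalg.norm(r)/1.43),1)); return np.array(pos),Rt
def st():
    s=arm.sense(); R=Ro.from_rotvec(s["ee_rot"]).as_matrix()
    print("t",round(s["t"],2),"tcp",s["tool_pos"].round(4),"yaw_y",np.degrees(np.arctan2(R[1,1],R[0,1])).round(1),"zax",R[:,2].round(3),"F",s["ft_force"].round(1),"w",round(s["width"],4),"ff",round(s["finger_force"],1),"q",s["joint_pos"].round(2))
E
python3 - <<'E'
from h import *
st()
d=np.load("pics/top0.npy"); v,u=np.mgrid[:400,:640]; p=P["top"]; C=np.stack([(u-p["K"][0,2])/p["K"][0,0],(v-p["K"][1,2])/p["K"][1,1],np.ones_like(d)],-1)*d[...,None]
X=(C-p["t"])@p["R"]; m=(d>0)&(X[...,2]>.1)&(X[...,2]<.25)&(X[...,0]>.6)&(X[...,0]<.9)&(X[...,1]<-.2)&(X[...,1]>-.42)
for y in np.arange(-.42,-.2,.03):
    k=m&(abs(X[...,1]-y)<.015); print(round(y,2),X[k][:,0].min().round(3) if k.any() else None, X[k][:,2].min().round(3) if k.any() else None)
E
```

```text
t 0.93 tcp [0.2235 0.3333 0.3603] yaw_y 76.4 zax [-0. -0. -1.] F [0.7 0.1 0. ] w 0.0921 ff 0.0 q [ 0.98 -0.13  1.88 -0.    1.39 -0.36]
-0.42 0.719 0.104
-0.39 0.717 0.105
-0.36 0.708 0.103
-0.33 0.705 0.101
-0.3 0.705 0.101
-0.27 0.709 0.103
-0.24 0.676 0.1
-0.21 0.704 0.116
```

{"method": "jog_arm", "body": {
  "series": [
    [[0,0,0],[-0.46,-0.82,0],0],
    [[0,0,0],[-0.92,-1.64,0],0],
    [[0,0,0],[-1.38,-2.46,0],0],
    [[0,0,0],[-1.84,-3.29,0],0],
    [[0,0,0],[-2.3,-4.11,0],0]
  ]
}}

```text
t: 1.35
tool_pos: [0.2738, 0.152, 0.3605]
ee_rot: [0.373, 3.119, 0.0]
ft_force: [1.0, -0.5, 0.7]
width: 0.0918
finger_force: 0.0
```

{"method": "jog_arm", "body": {
  "series": [
    [[0,0,0],[-0.46,-0.82,0],0],
    [[0,0,0],[-0.92,-1.64,0],0],
    [[0,0,0],[-1.38,-2.46,0],0],
    [[0,0,0],[-1.84,-3.29,0],0],
    [[0,0,0],[-2.3,-4.11,0],0]
  ]
}}

```text
t: 1.77
tool_pos: [0.3243, -0.0297, 0.3607]
ee_rot: [0.374, 3.118, 0.0]
ft_force: [0.7, 0.1, 0.8]
width: 0.0917
finger_force: 0.0
```

{"method": "jog_arm", "body": {
  "series": [
    [[0,0,0],[-0.46,-0.82,0],0],
    [[0,0,0],[-0.92,-1.64,0],0],
    [[0,0,0],[-1.38,-2.46,0],0],
    [[0,0,0],[-1.84,-3.29,0],0],
    [[0,0,0],[-2.3,-4.11,0],0]
  ]
}}

```text
t: 2.18
tool_pos: [0.3749, -0.2114, 0.3604]
ee_rot: [0.375, 3.119, 0.0]
ft_force: [0.8, 1.0, -0.2]
width: 0.0923
finger_force: 0.0
```

Run:
```python
from h import *
st(); a=go((.5135,-.297,.20),103.6); go((.5135,-.297,.053),103.6,a)
```

```text
t 2.18 tcp [ 0.3749 -0.2114  0.3604] yaw_y 76.3 zax [ 0.  0. -1.] F [ 0.8  1.  -0.2] w 0.0923 ff 0.0 q [-0.52 -0.08  1.83  0.    1.39 -1.85]
rot [ 0.    0.   -5.46] shift [-3.87 -1.26  4.01] rows 5.5
rot [0. 0. 0.] shift [0.   0.   3.68] rows 3.5
```

{"method": "jog_arm", "body": {
  "series": [
    [[0,0,-1.09],[-0.77,-0.25,0.6],0],
    [[0,0,-2.18],[-1.55,-0.5,1.2],0],
    [[0,0,-3.28],[-2.32,-0.76,1.8],0],
    [[0,0,-4.37],[-3.1,-1.01,2.4],0],
    [[0,0,-5.46],[-3.87,-1.26,3.0],0]
  ]
}}

```text
t: 2.6
tool_pos: [0.5146, -0.2957, 0.2388]
ee_rot: [0.379, -3.118, -0.001]
ft_force: [0.0, -0.3, 0.4]
width: 0.092
finger_force: 0.0
```

{"method": "jog_arm", "body": {
  "series": [
    [[0,0,0],[0,0,0.85],0],
    [[0,0,0],[0,0,1.7],0],
    [[0,0,0],[0,0,2.55],0],
    [[0,0,0],[0,0,3.4],0],
    [[0,0,0],[0,0,3.9],0]
  ]
}}

```text
t: 3.02
tool_pos: [0.5117, -0.2937, 0.0807]
ee_rot: [0.372, -3.116, -0.004]
ft_force: [-1.2, 0.1, -0.8]
width: 0.0918
finger_force: 0.0
```

Run:
```python
from h import *
st(); go((.5135,-.297,.030),103.6)
im,_=arm.get_image("side"); cv2.imwrite("pics/s1.png",cv2.resize(im[230:360,195:365,::-1],None,fx=4,fy=4,interpolation=cv2.INTER_CUBIC))
```

```text
t 3.02 tcp [ 0.5117 -0.2937  0.0807] yaw_y 103.6 zax [-0.004  0.002 -1.   ] F [-1.2  0.1 -0.8] w 0.0918 ff 0.0 q [-0.52  0.47  1.82  0.    0.86 -2.33]
rot [ 0.04 -0.04  0.  ] shift [-0.03 -0.09  1.27] rows 1.2
```

View pics/s1.png

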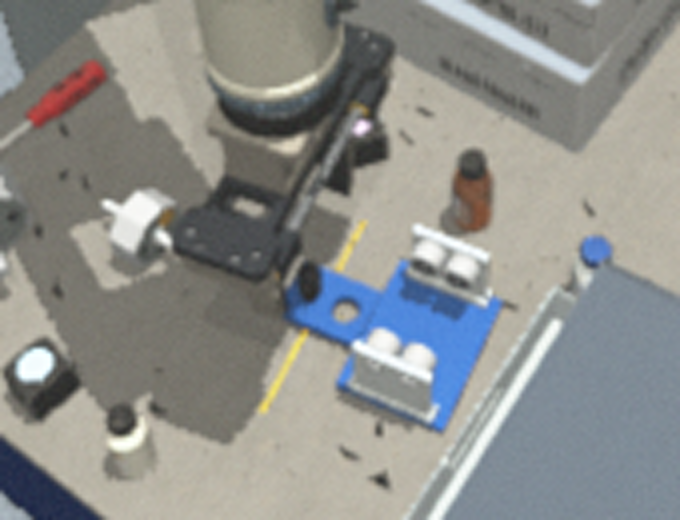

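The side crop shows the gripper over the knob, which is at crop (310,280). The right-hand finger tip is near (272,305) and nothing is touching. I'll check this against the projected finger tip.

Run:
```python
from h import *
for w in (-.046,-.064):
    for sx in(-.01,.01):
        X=np.array([.5117,-.2937,.0727])+w*np.array([-.235,.972,0])+sx*np.array([.972,.235,0]); print(w,sx,(proj("side",X)-[195,230])*4)
print((proj("side",(.5135,-.2965,.047))-[195,230])*4)
```

```text
-0.046 -0.01 [257.2 300. ]
-0.046 0.01 [284.4 310. ]
-0.064 -0.01 [244.4 323.2]
-0.064 0.01 [271.6 333.6]
[304.8 272. ]
```

{"method": "jog_arm", "body": {
  "series": [
    [[0,0,0],[0,0,0.3],0],
    [[0,0,0],[0,0,0.6],0],
    [[0,0,0],[0,0,0.9],0],
    [[0,0,0],[0,0,1.1],0],
    [[0,0,0],[0,0,1.25],0]
  ]
}}

```text
t: 3.48
tool_pos: [0.5138, -0.2949, 0.0341]
ee_rot: [-0.372, 3.119, -0.0]
ft_force: [-0.0, -1.1, -0.9]
width: 0.092
finger_force: 0.0
```

{"method": "jog_arm", "body": {
  "series": [
    [[0,0,0],[0,0,0.05],150],
    [[0,0,0],[0,0,0.05],255],
    [[0,0,0],[0,0,0.05],255],
    [[0,0,0],[0,0,0.05],255],
    [[0,0,0],[0,0,0.05],255]
  ]
}}

```text
t: 3.9
tool_pos: [0.514, -0.2951, 0.0332]
ee_rot: [-0.372, 3.119, -0.001]
ft_force: [-0.2, 0.2, 0.6]
width: 0.0608
finger_force: 0.0
```

{"method": "jog_arm", "body": {
  "series": [
    [[0,0,0],[0,0,0],255],
    [[0,0,0],[0,0,0],255],
    [[0,0,0],[0,0,0],255],
    [[0,0,0],[0,0,0],255],
    [[0,0,0],[0,0,0],255]
  ]
}}

```text
t: 4.32
tool_pos: [0.5136, -0.2949, 0.0326]
ee_rot: [-0.372, 3.119, -0.0]
ft_force: [0.5, -0.1, -0.3]
width: 0.0274
finger_force: 0.0
```

Run:
```python
from h import *
st(); p=arm.sense()["tool_pos"]; go(p+[-.0217,-.009,0],103.6)
```

```text
t 4.32 tcp [ 0.5136 -0.2949  0.0326] yaw_y 103.6 zax [ 0. -0. -1.] F [ 0.5 -0.1 -0.3] w 0.0274 ff 0.0 q [-0.52  0.54  1.84 -0.    0.76 -2.33]
rot [-0.  0.  0.] shift [ 0.58 -0.09 -0.  ] rows 0.6
```

{"method": "jog_arm", "body": {
  "series": [
    [[0,0,0],[0,0,0],255],
    [[0,0,0],[0,0,0],255],
    [[0,0,0],[0,0,0],255],
    [[0,0,0],[0,0,0],255],
    [[0,0,0],[0,0,0],255]
  ]
}}

```text
t: 4.73
tool_pos: [0.5136, -0.2949, 0.0326]
ee_rot: [0.372, -3.119, 0.0]
ft_force: [0.4, -1.0, 0.4]
width: 0.0153
finger_force: 30.0
```

{"method": "jog_arm", "body": {
  "series": [
    [[0,0,0],[0.12,-0.02,0],255],
    [[0,0,0],[0.24,-0.04,0],255],
    [[0,0,0],[0.36,-0.06,0],255],
    [[0,0,0],[0.48,-0.08,0],255],
    [[0,0,0],[0.58,-0.09,0],255]
  ]
}}

```text
t: 5.15
tool_pos: [0.4914, -0.3038, 0.0325]
ee_rot: [0.373, -3.119, -0.0]
ft_force: [1.6, 0.3, -3.2]
width: 0.0153
finger_force: 30.0
```

Run:
```python
from h import *
st()
```

```text
t 5.15 tcp [ 0.4914 -0.3038  0.0325] yaw_y 103.6 zax [-0.  0. -1.] F [ 1.6  0.3 -3.2] w 0.0153 ff 30.0 q [-0.56  0.52  1.87  0.    0.75 -2.37]
```

{"method": "jog_arm", "body": {
  "series": [
    [[0,0,0],[0,0,0.04],255],
    [[0,0,0],[0,0,0.08],255],
    [[0,0,0],[0,0,0.11],255],
    [[0,0,0],[0,0,0.14],255],
    [[0,0,0],[0,0,0.14],255]
  ]
}}

```text
t: 5.57
tool_pos: [0.4906, -0.3035, 0.0263]
ee_rot: [0.372, -3.117, -0.002]
ft_force: [-5.5, -0.5, 0.7]
width: 0.0151
finger_force: 30.0
```

Run:
```python
from h import *
st()
im,_=arm.get_image("side"); cv2.imwrite("pics/s2.png",cv2.resize(im[230:360,195:365,::-1],None,fx=4,fy=4,interpolation=cv2.INTER_CUBIC))
```

```text
t 5.57 tcp [ 0.4906 -0.3035  0.0263] yaw_y 103.6 zax [-0.003  0.001 -1.   ] F [-5.5 -0.5  0.7] w 0.0151 ff 30.0 q [-0.56  0.53  1.87 -0.    0.74 -2.36]
```

{"method": "jog_arm", "body": {
  "series": [
    [[0,0,0],[0,0,0],150],
    [[0,0,0],[0,0,0],150],
    [[0,0,0],[0,0,0],0],
    [[0,0,0],[0,0,0],0],
    [[0,0,0],[0,0,0],0]
  ]
}}

```text
t: 6.03
tool_pos: [0.4922, -0.3039, 0.0271]
ee_rot: [-0.373, 3.119, -0.0]
ft_force: [-0.3, 0.2, -1.2]
width: 0.0461
finger_force: 0.0
```

{"method": "jog_arm", "body": {
  "series": [
    [[0,0,0],[0,0,-0.7],0],
    [[0,0,0],[0,0,-1.5],0],
    [[0,0,0],[0,0,-2.4],0],
    [[0,0,0],[0.5,0,-3.2],0],
    [[0,0,0],[1.2,0,-3.8],0]
  ]
}}

```text
t: 6.45
tool_pos: [0.4472, -0.3156, 0.1819]
ee_rot: [-0.375, 3.116, -0.004]
ft_force: [0.8, -0.7, 1.0]
width: 0.08
finger_force: 0.0
```

{"method": "jog_arm", "body": {
  "series": [
    [[0,0,0],[0.8,0,0],0],
    [[0,0,0],[1.6,0,0],0],
    [[0,0,0],[2.4,0,0],0],
    [[0,0,0],[2.4,0,0],0],
    [[0,0,0],[2.4,0,0],0]
  ]
}}

```text
t: 6.87
tool_pos: [0.351, -0.3381, 0.1793]
ee_rot: [-0.369, 3.119, -0.001]
ft_force: [0.4, 0.1, 0.4]
width: 0.0923
finger_force: 0.0
```

Run:
```python
from h import *
st()
a,_=arm.get_image("side"); b,_=arm.get_image("top"); cv2.imwrite("pics/top2.png",b[:,:,::-1]);cv2.imwrite("pics/side2.png",a[:,:,::-1])
f=lambda im,k:cv2.resize(im[:,:,::-1],None,fx=k,fy=k,interpolation=cv2.INTER_CUBIC)
A=f(a[255:355,225:335],4); B=f(b[145:245,370:450],4); cv2.imwrite("pics/m2.png",np.hstack([A,B])); print(A.shape,B.shape)
```

```text
t 6.87 tcp [ 0.351  -0.3381  0.1793] yaw_y 103.5 zax [ 0.001 -0.    -1.   ] F [0.4 0.1 0.4] w 0.0923 ff 0.0 q [-0.77  0.19  1.97  0.    0.99 -2.58]
(400, 440, 3) (400, 320, 3)
```

View pics/m2.png

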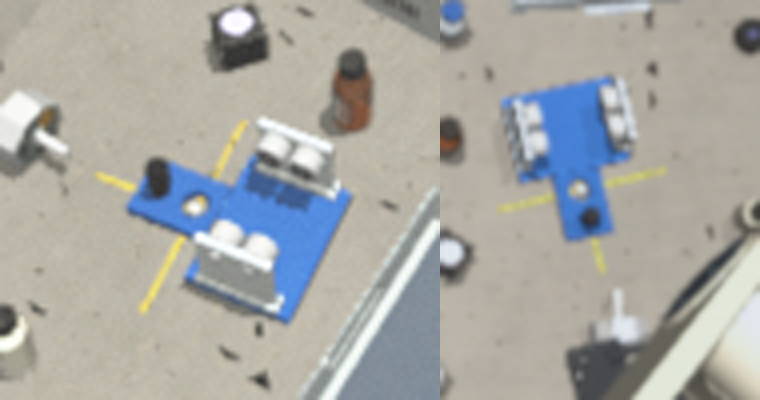

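The pin now shows in the hole at crop (195,206) and (578,188), and the stand looks flat. I'll triangulate to confirm that and to locate the cradle.

```bash
cat >> h.py <<'E'
s4=lambda u,v:(225+(u-1.5)/4,255+(v-1.5)/4)
t4=lambda u,v:(370+(u-441.5)/4,145+(v-1.5)/4)
E
python3 - <<'E'
from h import *
ro=[]
for nm,s,t in[("hole z.008",(195,206),(578,188)),("knob z.040",(158,163),(590,214)),("r1",(273,148),(534,114)),("r2",(307,160),(539,143)),("r3",(228,235),(609,98)),("r4",(262,247),(615,127))]:
    x=tri(t4(*t),s4(*s)); print(nm,*x)
# order: far/near matched by geometry
L=[("L far",(307,160),(534,114)),("L near",(273,148),(539,143)),("R far",(262,247),(609,98)),("R near",(228,235),(615,127))]
for nm,s,t in L:
    x=tri(t4(*t),s4(*s)); print(nm,*x); ro.append(x[0])
ro=np.array(ro); print("mid",ro.mean(0)); ax=ro[:2].mean(0)-ro[2:].mean(0); print("y yaw",np.degrees(np.arctan2(ax[1],ax[0])),np.linalg.norm(ax))
for n,q in(("top",[(498,210),(666,171),(604,272)]),("side",[(246,123),(142,312),(97,174)])):
    c=[plane(n,(t4 if n=="top" else s4)(*k),0) for k in q]; m=(c[0]+c[1])/2; d=c[0]-c[1]; print(n,"pin",m.round(4),"arm yaw",np.degrees(np.arctan2(d[1],d[0])).round(1),np.linalg.norm(d).round(3))
for X in ((.5745,-.286,.064),): print(X)
E
```

```text
hole z.008 [ 0.5184 -0.2968  0.0089] 0.0017
knob z.040 [ 0.4909 -0.3008  0.0449] 0.0002
r1 [ 0.5698 -0.2545  0.0794] 0.0183
r2 [ 0.565 -0.248  0.045] 0.0255
r3 [ 0.5843 -0.3212  0.0776] 0.0177
r4 [ 0.5792 -0.3168  0.043 ] 0.0254
L far [ 0.5803 -0.249   0.0634] 0.0034
L near [ 0.5544 -0.2535  0.0602] 0.0031
R far [ 0.5943 -0.3165  0.0618] 0.0031
R near [ 0.569  -0.3215  0.058 ] 0.004
mid [ 0.5745   -0.285125  0.06085 ]
y yaw 101.91848960051531 0.06926877001939621
top pin [ 0.5177 -0.3013  0.    ] arm yaw 102.8 0.16
side pin [ 0.5183 -0.2976  0.    ] arm yaw 102.5 0.159
(0.5745, -0.286, 0.064)
```

Run:
```python
from h import *
print("big shaft tip",plane("top",T(428,512),.035).round(3),"big drum edge",plane("top",T(415,560),.05).round(3),plane("top",T(350,545),.03).round(3))
a=go((.3856,-.3285,.08),93.3); go((.3856,-.3285,.015),93.3,a)
```

```text
big shaft tip [ 0.334 -0.416  0.035] big drum edge [ 0.3   -0.403  0.05 ] [ 0.31  -0.361  0.03 ]
rot [-0.01  0.01  2.06] shift [-0.85  0.04  2.48] rows 2.5
rot [0. 0. 0.] shift [0.   0.   1.62] rows 1.6
```

{"method": "jog_arm", "body": {
  "series": [
    [[0,0,0.5],[-0.25,0,0],50],
    [[0,0,1.0],[-0.5,0.02,0.2],50],
    [[0,0,1.6],[-0.85,0.04,0.8],50],
    [[0,0,2.06],[-0.85,0.04,1.7],50],
    [[0,0,2.06],[-0.85,0.04,2.48],50]
  ]
}}

```text
t: 7.38
tool_pos: [0.387, -0.328, 0.0788]
ee_rot: [-0.09, 3.138, -0.002]
ft_force: [0.1, 0.2, -0.8]
width: 0.0737
finger_force: 0.0
```

Run:
```python
from h import *
st(); go((.3856,-.3285,.015),93.3)
a,_=arm.get_image("side"); cv2.imwrite("pics/s3.png",cv2.resize(a[235:335,180:300,::-1],None,fx=5,fy=5,interpolation=cv2.INTER_CUBIC))
```

```text
t 7.38 tcp [ 0.387  -0.328   0.0788] yaw_y 93.3 zax [ 0.002 -0.001 -1.   ] F [ 0.1  0.2 -0.8] w 0.0737 ff 0.0 q [-0.71  0.37  2.    0.    0.77 -2.33]
rot [-0.02  0.02 -0.  ] shift [ 0.04 -0.01  1.59] rows 1.5
```

View pics/s3.png

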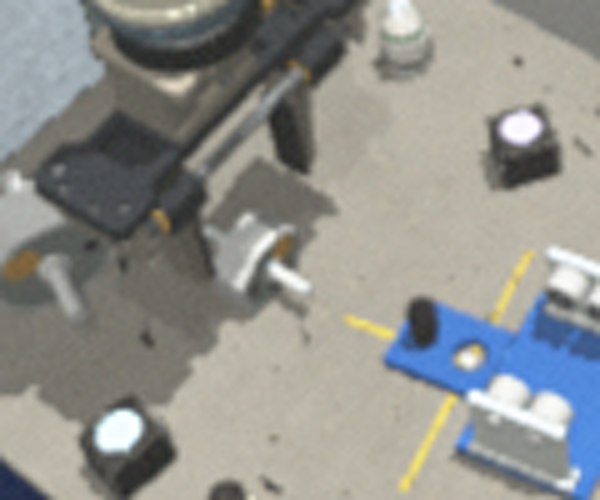

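The fingers straddle the small mirror at crop (250,260), and the large one at (40,260) is clear of them. The slug is up on the left (+y) side. I'll lower and grip.

{"method": "jog_arm", "body": {
  "series": [
    [[0,0,0],[0.04,0,0.4],50],
    [[0,0,0],[0.04,0,0.8],50],
    [[0,0,0],[0.04,0,1.2],50],
    [[0,0,0],[0.04,0,1.45],50],
    [[0,0,0],[0.04,0,1.57],50]
  ]
}}

```text
t: 7.85
tool_pos: [0.3834, -0.3278, 0.0162]
ee_rot: [0.092, -3.139, -0.001]
ft_force: [-0.6, 0.7, 0.3]
width: 0.0738
finger_force: 0.0
```

{"method": "jog_arm", "body": {
  "series": [
    [[0,0,0],[0,0,0],80],
    [[0,0,0],[0,0,0],110],
    [[0,0,0],[0,0,0],160],
    [[0,0,0],[0,0,0],200],
    [[0,0,0],[0,0,0],200]
  ]
}}

```text
t: 8.27
tool_pos: [0.3835, -0.3286, 0.0178]
ee_rot: [-0.091, 3.139, -0.001]
ft_force: [-0.3, 0.7, 4.4]
width: 0.0479
finger_force: 30.0
```

{"method": "jog_arm", "body": {
  "series": [
    [[0,0,0],[0,0,0],200],
    [[0,0,0],[0,0,0],200],
    [[0,0,0],[0,0,0],200],
    [[0,0,0],[0,0,0],200],
    [[0,0,0],[0,0,0],200]
  ]
}}

```text
t: 8.68
tool_pos: [0.3835, -0.3286, 0.0178]
ee_rot: [-0.091, 3.139, -0.001]
ft_force: [0.3, 2.5, 8.5]
width: 0.0476
finger_force: 30.0
```

Run:
```python
from h import *
st()
```

```text
t 8.68 tcp [ 0.3835 -0.3286  0.0178] yaw_y 93.3 zax [ 0.001 -0.001 -1.   ] F [0.3 2.5 8.5] w 0.0476 ff 30.0 q [-0.71  0.47  2.03  0.    0.64 -2.34]
```

{"method": "jog_arm", "body": {
  "series": [
    [[0,0,0],[0,0,-0.3],200],
    [[0,0,0],[0,0,-0.9],200],
    [[0,0,0],[0,0,-1.6],200],
    [[0,0,0],[0,0,-2.4],200],
    [[0,0,0],[0,0,-3.1],200]
  ]
}}

```text
t: 9.1
tool_pos: [0.3826, -0.3279, 0.1424]
ee_rot: [0.091, -3.14, -0.001]
ft_force: [1.1, -0.7, -3.1]
width: 0.0478
finger_force: 30.0
```

{"method": "jog_arm", "body": {
  "series": [
    [[0,0,1.0],[-0.2,0,0],200],
    [[0,0,2.1],[-0.5,0,0],200],
    [[0,0,3.3],[-0.8,0,0],200],
    [[0,0,4.4],[-1.2,0,0],200],
    [[0,0,5.5],[-1.5,0,0],200]
  ]
}}

```text
t: 9.52
tool_pos: [0.4435, -0.3246, 0.141]
ee_rot: [-0.666, -3.07, -0.0]
ft_force: [0.6, 0.1, -3.3]
width: 0.0474
finger_force: 30.0
```

Run:
```python
from h import *
st(); go((.575,-.284,.14),12.3)
```

```text
t 9.52 tcp [ 0.4435 -0.3246  0.141 ] yaw_y 65.5 zax [-0.  0. -1.] F [ 0.6  0.1 -3.3] w 0.0474 ff 30.0 q [-0.63  0.33  1.87  0.    0.94 -1.78]
rot [ 0.   -0.   10.65] shift [-2.57  2.29  0.02] rows 7.4
```

{"method": "jog_arm", "body": {
  "series": [
    [[0,0,1.2],[-0.3,0.3,0],200],
    [[0,0,2.5],[-0.7,0.6,0],200],
    [[0,0,3.8],[-1.1,1.0,0],200],
    [[0,0,5.1],[-1.5,1.3,0],200],
    [[0,0,6.4],[-1.9,1.7,0],200]
  ]
}}

```text
t: 9.93
tool_pos: [0.5404, -0.2936, 0.1406]
ee_rot: [-1.487, -2.766, 0.0]
ft_force: [0.8, -0.4, -3.3]
width: 0.0478
finger_force: 30.0
```

Run:
```python
from h import *
st(); go((.575,-.284,.14),12.3)
```

```text
t 9.93 tcp [ 0.5404 -0.2936  0.1406] yaw_y 33.5 zax [-0.001  0.    -1.   ] F [ 0.8 -0.4 -3.3] w 0.0478 ff 30.0 q [-0.5   0.42  1.73 -0.    0.99 -1.08]
rot [-0.01 -0.01  4.24] shift [-0.28  0.85  0.02] rows 3.0
```

{"method": "jog_arm", "body": {
  "series": [
    [[0,0,1.0],[-0.07,0.2,0],200],
    [[0,0,2.1],[-0.14,0.42,0],200],
    [[0,0,3.2],[-0.21,0.64,0],200],
    [[0,0,4.24],[-0.28,0.85,0],200],
    [[0,0,4.24],[-0.28,0.85,0],200]
  ]
}}

```text
t: 10.35
tool_pos: [0.5755, -0.2837, 0.1406]
ee_rot: [-1.968, -2.449, -0.0]
ft_force: [-0.8, -0.3, -3.6]
width: 0.0479
finger_force: 30.0
```

{"method": "jog_arm", "body": {
  "series": [
    [[0,0,0],[0,0,0.2],200],
    [[0,0,0],[0,0,0.5],200],
    [[0,0,0],[0,0,0.8],200],
    [[0,0,0],[0,0,1.05],200],
    [[0,0,0],[0,0,1.1],200]
  ]
}}

```text
t: 10.77
tool_pos: [0.5726, -0.2836, 0.0939]
ee_rot: [-1.961, -2.449, 0.001]
ft_force: [-0.1, 0.7, -3.7]
width: 0.0478
finger_force: 30.0
```

Run:
```python
from h import *
st(); go((.575,-.284,.057),12.3)
a,_=arm.get_image("side"); b,_=arm.get_image("top")
f=lambda im,k:cv2.resize(im[:,:,::-1],None,fx=k,fy=k,interpolation=cv2.INTER_CUBIC)
A=f(a[235:335,240:340],4); B=f(b[145:245,360:450],4); cv2.imwrite("pics/m3.png",np.hstack([A,B]))
```

```text
t 10.77 tcp [ 0.5726 -0.2836  0.0939] yaw_y 12.6 zax [-0.004  0.002 -1.   ] F [-0.1  0.7 -3.7] w 0.0478 ff 30.0 q [-0.46  0.52  1.7   0.    0.93 -0.68]
rot [-0.04 -0.03  0.07] shift [-0.03  0.06  0.92] rows 0.9
```

View pics/m3.png

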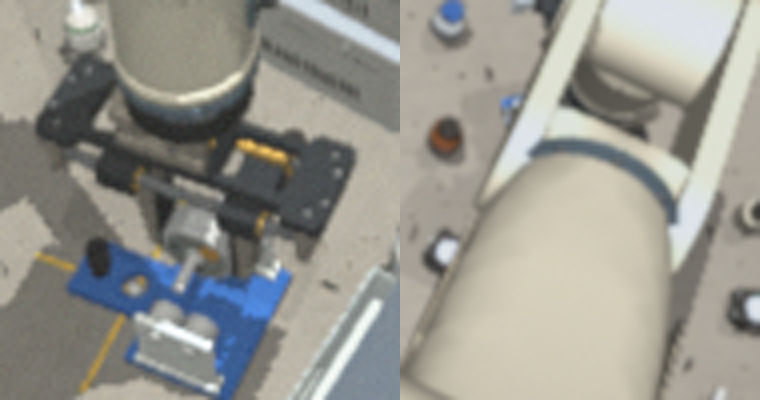

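The mirror hangs over the stand, with its near shaft end at crop (180,288). The near roller pair is at about (168,315) and (203,330). I'll check the alignment within this single view.

Run:
```python
from h import *
c=lambda X:((proj("side",X)-[240,235])*4+1.5).round(0)
u=np.array([-.213,.977,0]); e=np.array([.573,-.2856,.100])-.039*u
print("shaft end pred",c(e))
ex=np.array([.977,.213,0])
cr=np.array([.575,-.286,0])
for sx in(-.0125,.0125):
    print("roller top pred",c(cr-.036*u+sx*ex+[0,0,.064]))
# cheek top inner corners -y
for sx in(-.028,.028): print("cheek in top",c(cr-.044*u+sx*ex+[0,0,.066]), c(cr-.047*u+sx*ex+[0,0,.066]))
```

```text
shaft end pred [173. 296.]
roller top pred [164. 315.]
roller top pred [198. 329.]
cheek in top [137. 315.] [135. 319.]
cheek in top [214. 346.] [212. 350.]
```

Run:
```python
from h import *
_,d=arm.get_image("side"); p=P["side"]; v,u=np.mgrid[:400,:640]
C=np.stack([(u-p["K"][0,2])/p["K"][0,0],(v-p["K"][1,2])/p["K"][1,1],np.ones_like(d)],-1)*d[...,None]; X=(C-p["t"])@p["R"]
for y in range(298,313): print(y,[tuple((X[y,x]*1000).astype(int)) if X[y,x,2]>.06 else 0 for x in range(279,291)])
ex=np.array([.977,.213,0]); uy=np.array([-.213,.977,0])
m=(u>268)&(u<300)&(v>300)&(v<330)&(X[...,2]>.05)&(X[...,2]<.075)
Q=(X-[.575,-.286,0]); a,b=Q@ex,Q@uy
for w in np.arange(-.052,-.02,.004):
    k=m&(abs(b-w)<.002); 
    if k.sum(): print(round(w,3),k.sum(),(a[k].min()*1000).round(1),(a[k].max()*1000).round(1),(X[k][:,2].max()*1000).round(1))
```

```text
298 [0, 0, 0, 0, (np.int64(557), np.int64(-295), np.int64(89)), (np.int64(562), np.int64(-296), np.int64(95)), (np.int64(565), np.int64(-296), np.int64(97)), (np.int64(568), np.int64(-294), np.int64(98)), (np.int64(573), np.int64(-296), np.int64(105)), (np.int64(575), np.int64(-295), np.int64(105)), (np.int64(577), np.int64(-293), np.int64(106)), (np.int64(580), np.int64(-292), np.int64(107))]
299 [0, 0, 0, 0, 0, (np.int64(562), np.int64(-296), np.int64(89)), (np.int64(564), np.int64(-295), np.int64(91)), (np.int64(567), np.int64(-294), np.int64(92)), (np.int64(574), np.int64(-298), np.int64(104)), (np.int64(577), np.int64(-297), np.int64(105)), (np.int64(580), np.int64(-296), np.int64(107)), (np.int64(580), np.int64(-293), np.int64(104))]
300 [0, 0, 0, 0, 0, 0, (np.int64(563), np.int64(-294), np.int64(83)), (np.int64(567), np.int64(-295), np.int64(87)), (np.int64(578), np.int64(-302), np.int64(108)), (np.int64(580), np.int64(-300), np.int64(108)), (np.int64(580), np.int64(-297), np.int64(104)), (np.int64(580), np.int64(-293), np.int64(99))]
301 [0, 0, 0, 0, 0, 0, 0, (np.int64(576), 
[... 1842 characters left out ...]
nt64(64)), (np.int64(567), np.int64(-318), np.int64(64)), (np.int64(568), np.int64(-315), np.int64(62)), (np.int64(572), np.int64(-315), np.int64(65)), (np.int64(574), np.int64(-313), np.int64(65)), 0, 0, 0, 0, 0, 0]
312 [(np.int64(564), np.int64(-322), np.int64(62)), (np.int64(566), np.int64(-321), np.int64(62)), (np.int64(569), np.int64(-321), np.int64(66)), (np.int64(571), np.int64(-319), np.int64(64)), (np.int64(573), np.int64(-317), np.int64(65)), (np.int64(574), np.int64(-314), np.int64(61)), 0, 0, 0, 0, 0, 0]
-0.048 46 -24.1 25.6 71.1
-0.044 54 -28.0 26.9 72.0
-0.04 14 -23.2 26.3 68.1
-0.036 23 -22.7 22.9 68.4
-0.032 28 -23.2 23.9 66.2
-0.028 24 -21.5 22.1 65.9
-0.024 4 -4.9 15.8 64.0
```

Depth puts the shaft end about 34 mm from the middle in stand y, where it should be 39 mm. I'll shift it 4 mm toward -y and lower it.

{"method": "jog_arm", "body": {
  "series": [
    [[0,0,0],[-0.1,0.02,0.1],200],
    [[0,0,0],[-0.1,0.02,0.3],200],
    [[0,0,0],[-0.1,0.02,0.5],200],
    [[0,0,0],[-0.1,0.02,0.65],200],
    [[0,0,0],[-0.1,0.02,0.72],200]
  ]
}}

```text
t: 11.33
tool_pos: [0.5755, -0.2876, 0.0667]
ee_rot: [-1.963, -2.451, 0.001]
ft_force: [-0.4, 0.2, -3.6]
width: 0.0474
finger_force: 30.0
```

```bash
cat >> h.py <<'E'
def cloud(n):
    im,d=arm.get_image(n); p=P[n]; v,u=np.mgrid[:400,:640]
    C=np.stack([(u-p["K"][0,2])/p["K"][0,0],(v-p["K"][1,2])/p["K"][1,1],np.ones_like(d)],-1)*d[...,None]; return im,(C-p["t"])@p["R"]
E
python3 - <<'E'
from h import *
st(); im,X=cloud("side")
ex=np.array([.977,.213,0]); uy=np.array([-.213,.977,0]); Q=X-[.575,-.286,0]; a,b=Q@ex,Q@uy
k=(abs(a)<.006)&(b<-.015)&(b>-.05)&(X[...,2]>.055)&(X[...,2]<.09)
for i in zip((b[k]*1e3).round(1),(a[k]*1e3).round(1),(X[k][:,2]*1e3).round(1)): print(*i)
E
```

```text
t 11.33 tcp [ 0.5755 -0.2876  0.0667] yaw_y 12.6 zax [-0.002  0.001 -1.   ] F [-0.4  0.2 -3.6] w 0.0474 ff 30.0 q [-0.47  0.55  1.7   0.    0.89 -0.69]
-15.6 -0.0 77.0
-19.2 -1.2 76.8
-18.2 1.3 77.0
-16.9 3.5 76.4
-21.7 -0.0 76.6
-21.6 3.0 78.7
-19.4 4.7 76.2
-26.1 -0.6 78.3
-24.6 1.5 77.4
-23.4 3.8 77.0
-28.1 -2.8 75.0
-28.1 0.3 77.2
-27.0 2.7 77.0
-25.2 4.6 75.3
-32.2 -0.5 78.3
-29.8 1.0 75.4
-29.1 3.6 76.1
-34.1 -2.7 74.8
-33.3 -0.1 75.3
-33.1 2.8 77.0
-30.6 4.2 73.8
-37.9 -0.6 77.6
-37.7 2.3 79.3
-35.3 3.8 76.3
-26.3 1.1 59.0
-26.4 4.3 61.4
-36.4 -1.9 68.8
-37.7 2.0 73.9
-37.2 4.6 74.9
-29.5 2.8 60.4
-36.3 -5.5 60.6
-35.0 -3.3 60.0
-33.1 -1.4 58.2
-33.6 2.0 61.5
-33.6 5.0 63.7
-42.6 -4.8 66.9
-41.1 -2.7 65.7
-37.1 -2.3 59.1
-36.6 3.5 62.5
-46.2 -5.9 66.9
-44.5 -4.0 65.5
-45.1 -0.5 69.1
-41.5 0.2 63.3
-41.9 3.5 66.4
-46.2 -3.2 63.6
-45.6 -0.6 64.5
-46.3 3.0 68.4
-44.6 4.9 66.8
-45.9 -0.8 59.7
-47.3 3.2 65.1
-44.6 4.5 61.3
-46.9 -0.5 56.2
-47.3 2.8 59.3
-46.3 5.2 59.5
```

{"method": "jog_arm", "body": {
  "series": [
    [[0,0,0],[0,0,0.08],200],
    [[0,0,0],[0,0,0.15],200],
    [[0,0,0],[0,0,0.2],200],
    [[0,0,0],[0,0,0.23],200],
    [[0,0,0],[0,0,0.23],200]
  ]
}}

```text
t: 11.8
tool_pos: [0.5762, -0.288, 0.0588]
ee_rot: [-1.964, -2.452, 0.0]
ft_force: [0.7, -0.5, -2.9]
width: 0.0478
finger_force: 30.0
```

{"method": "jog_arm", "body": {
  "series": [
    [[0,0,0],[0,0,0.02],200],
    [[0,0,0],[0,0,0.04],200],
    [[0,0,0],[0,0,0.06],200],
    [[0,0,0],[0,0,0.06],200],
    [[0,0,0],[0,0,0.06],200]
  ]
}}

```text
t: 12.22
tool_pos: [0.5751, -0.2882, 0.0569]
ee_rot: [-1.963, -2.451, 0.002]
ft_force: [-6.6, -0.5, 2.5]
width: 0.0477
finger_force: 30.0
```

{"method": "jog_arm", "body": {
  "series": [
    [[0,0,0],[0,0,0],0],
    [[0,0,0],[0,0,0],0],
    [[0,0,0],[0,0,0],0],
    [[0,0,0],[0,0,0],0],
    [[0,0,0],[0,0,0],0]
  ]
}}

```text
t: 12.63
tool_pos: [0.5768, -0.2881, 0.0568]
ee_rot: [1.963, 2.452, 0.0]
ft_force: [1.0, 0.5, 0.1]
width: 0.0792
finger_force: 0.0
```

{"method": "jog_arm", "body": {
  "series": [
    [[0,0,0],[0,0,0],0],
    [[0,0,0],[0,0,-0.1],0],
    [[0,0,0],[0,0,-0.4],0],
    [[0,0,0],[0,0,-0.9],0],
    [[0,0,0],[0,0,-1.5],0]
  ]
}}

```text
t: 13.05
tool_pos: [0.5756, -0.2876, 0.117]
ee_rot: [-1.963, -2.451, 0.001]
ft_force: [0.4, 0.2, -0.0]
width: 0.0919
finger_force: 0.0
```

{"method": "jog_arm", "body": {
  "series": [
    [[0,0,0],[0,0,-0.6],0],
    [[0,0,0],[0,0,-1.3],0],
    [[0,0,0],[0,0,-2.0],0],
    [[0,0,0],[0,-0.6,-2.4],0],
    [[0,0,0],[0,-1.2,-2.4],0]
  ]
}}

```text
t: 13.47
tool_pos: [0.5317, -0.2995, 0.218]
ee_rot: [1.957, 2.447, 0.002]
ft_force: [0.8, -0.7, 0.5]
width: 0.0916
finger_force: 0.0
```

{"method": "jog_arm", "body": {
  "series": [
    [[0,0,0],[0,-0.9,0],0],
    [[0,0,0],[0,-1.8,0],0],
    [[0,0,0],[0,-2.7,0],0],
    [[0,0,0],[0,-3.4,0],0],
    [[0,0,0],[0,-3.4,0],0]
  ]
}}

```text
t: 13.88
tool_pos: [0.3924, -0.3284, 0.2135]
ee_rot: [-1.965, -2.45, 0.002]
ft_force: [0.9, 0.4, 0.0]
width: 0.092
finger_force: 0.0
```

{"method": "jog_arm", "body": {
  "series": [
    [[0,0,0],[0,0,0],0],
    [[0,0,0],[0,0,0],0],
    [[0,0,0],[0,0,0],0],
    [[0,0,0],[0,0,0],0],
    [[0,0,0],[0,0,0],0]
  ]
}}

```text
t: 14.3
tool_pos: [0.3976, -0.328, 0.2125]
ee_rot: [1.963, 2.453, 0.0]
ft_force: [0.5, 1.2, 0.9]
width: 0.0916
finger_force: 0.0
```

{"method": "jog_arm", "body": {
  "series": [
    [[0,0,0],[0,0,0],0],
    [[0,0,0],[0,0,0],0],
    [[0,0,0],[0,0,0],0],
    [[0,0,0],[0,0,0],0],
    [[0,0,0],[0,0,0],0]
  ]
}}

```text
t: 14.72
tool_pos: [0.3968, -0.3281, 0.2125]
ee_rot: [-1.964, -2.452, -0.0]
ft_force: [0.4, 0.1, -0.3]
width: 0.0918
finger_force: 0.0
```

Run:
```python
from h import *
st()
a,_=arm.get_image("side"); b,_=arm.get_image("top")
f=lambda im,k:cv2.resize(im[:,:,::-1],None,fx=k,fy=k,interpolation=cv2.INTER_CUBIC)
A=f(a[255:355,225:335],4); B=f(b[145:245,370:450],4); cv2.imwrite("pics/m4.png",np.hstack([A,B]))
```

```text
t 14.72 tcp [ 0.3968 -0.3281  0.2125] yaw_y 12.6 zax [-0.  0. -1.] F [ 0.4  0.1 -0.3] w 0.0918 ff 0.0 q [-0.69  0.19  1.88  0.    1.07 -0.91]
```

View pics/m4.png

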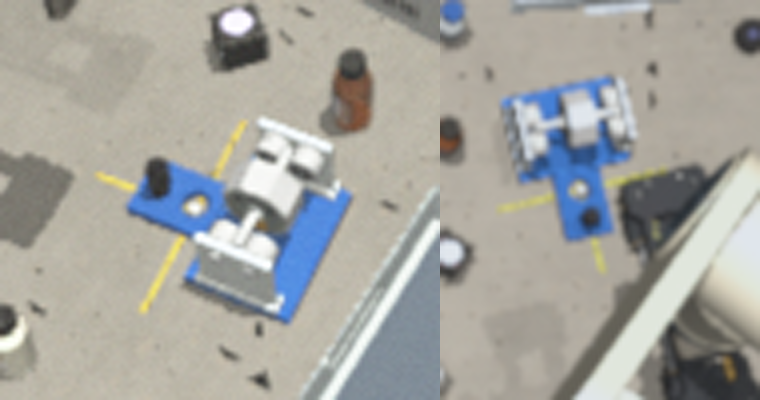

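The mirror's shaft lies across the rollers, and the slug shows below the shaft at crop (262,226). The stand is unchanged. I'll wait for it to settle, then check end play and slug direction numerically.

{"method": "jog_arm", "body": {
  "series": [
    [[0,0,0],[0,0,0],0],
    [[0,0,0],[0,0,0],0],
    [[0,0,0],[0,0,0],0],
    [[0,0,0],[0,0,0],0],
    [[0,0,0],[0,0,0],0]
  ]
}}

```text
t: 15.23
tool_pos: [0.3967, -0.3282, 0.2126]
ee_rot: [-1.964, -2.452, -0.0]
ft_force: [-0.7, -0.4, -0.7]
width: 0.0921
finger_force: 0.0
```

{"method": "jog_arm", "body": {
  "series": [
    [[0,0,0],[0,0,0],0],
    [[0,0,0],[0,0,0],0],
    [[0,0,0],[0,0,0],0],
    [[0,0,0],[0,0,0],0],
    [[0,0,0],[0,0,0],0]
  ]
}}

```text
t: 15.65
tool_pos: [0.3967, -0.3282, 0.2126]
ee_rot: [1.964, 2.452, 0.0]
ft_force: [0.1, 0.4, 0.3]
width: 0.0914
finger_force: 0.0
```

Run:
```python
from h import *
im,X=cloud("side"); old=cv2.imread("pics/m4.png")[:,:440]; new=cv2.resize(im[255:355,225:335,::-1],None,fx=4,fy=4,interpolation=cv2.INTER_CUBIC)
cv2.imwrite("pics/m5.png",new)
df=cv2.absdiff(old,new).max(2); print("changed px in drum",(df[140:300,190:320]>25).sum())
ex=np.array([.977,.213,0]); uy=np.array([-.213,.977,0]); Q=X-[.575,-.286,0]; a,b=Q@ex,Q@uy; z=X[...,2]
k=(abs(a)<.006)&(abs(b)<.052)&(z>.055)
o=np.argsort(b[k]); print([(float((b[k][i]*1e3).round(1)),float((z[k][i]*1e3).round(1))) for i in o][:40])
k=(abs(a)<.008)&(abs(b)<.03)&(z>.08); print("drum b range",b[k].min(),b[k].max(),"ztop",z[k].max())
# slug: brownish in front face
hsv=cv2.cvtColor(im,cv2.COLOR_RGB2HSV); m=cv2.inRange(hsv,(8,90,40),(28,255,255)); m[:295]=0;m[325:]=0;m[:,:275]=0;m[:,305:]=0
k=m>0; print("slug a,b,z",k.sum(),(a[k].mean()*1e3).round(1),(b[k].mean()*1e3).round(1),(z[k].mean()*1e3).round(1), "z range",z[k].min().round(3),z[k].max().round(3))
```

```text
changed px in drum 0
[(-48.0, 66.6), (-47.4, 60.7), (-46.8, 56.0), (-46.6, 66.8), (-46.5, 57.6), (-46.5, 61.0), (-46.3, 64.0), (-46.0, 58.6), (-45.7, 68.1), (-45.6, 69.0), (-45.5, 66.7), (-45.1, 69.2), (-43.7, 68.2), (-42.1, 65.6), (-41.8, 67.2), (-41.6, 65.7), (-39.7, 70.5), (-39.2, 63.9), (-39.2, 67.2), (-39.1, 65.8), (-37.8, 68.4), (-36.0, 70.2), (-35.8, 65.3), (-35.6, 65.9), (-34.7, 58.4), (-33.8, 67.5), (-33.5, 62.3), (-32.8, 62.0), (-31.8, 66.5), (-31.5, 63.6), (-29.9, 68.0), (-29.6, 60.5), (-29.0, 62.6), (-28.6, 67.3), (-28.4, 65.7), (-28.2, 63.1), (-26.2, 65.4), (-25.5, 62.8), (-25.0, 65.2), (-23.6, 64.4)]
drum b range -0.012672919844804361 0.013641846214814669 ztop 0.09133268908598757
slug a,b,z 10 -47.4 22.7 9.9 z range -0.002 0.045
```

Run:
```python
from h import *
im,X=cloud("side"); ex=np.array([.977,.213,0]); uy=np.array([-.213,.977,0]); Q=X-[.575,-.286,0]; a,b=Q@ex,Q@uy
hsv=cv2.cvtColor(im,cv2.COLOR_RGB2HSV)
for y in range(303,318):
  for x in range(282,300):
    h,s,v=map(int,hsv[y,x])
    if 5<h<30 and s>70: print(x,y,(h,s,v),(np.array([a[y,x],b[y,x],X[y,x,2]])*1e3).round(1), ((proj("side",X[y,x]))).tolist())
c=np.array([.575,-.286,.062])-.012*uy
print("pred slug down",proj("side",c-[0,0,.015]),"+-15deg",proj("side",c+.015*(np.sin(.26)*ex-np.cos(.26)*np.array([0,0,1]))),proj("side",c+.015*(-np.sin(.26)*ex-np.cos(.26)*np.array([0,0,1]))))
```

```text
290 310 (19, 81, 126) [  2.5 -11.8  51.4] [290.0, 310.0]
289 311 (17, 102, 125) [ -0.7 -12.3  44.6] [289.0, 311.0]
290 311 (18, 125, 129) [  2.1 -11.9  45.9] [290.0, 311.0]
291 311 (19, 83, 117) [  6.6 -14.2  53. ] [291.0, 311.0]
pred slug down [289.2 310.6] +-15deg [290.5 311. ] [287.9 310. ]
```

Run:
```python
import cv2
i=cv2.imread("pics/m5.png")[120:320,170:360]; cv2.imwrite("pics/m6.png",cv2.resize(i,None,fx=3,fy=3,interpolation=cv2.INTER_CUBIC))
```

```text
(no output)
```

View pics/m6.png

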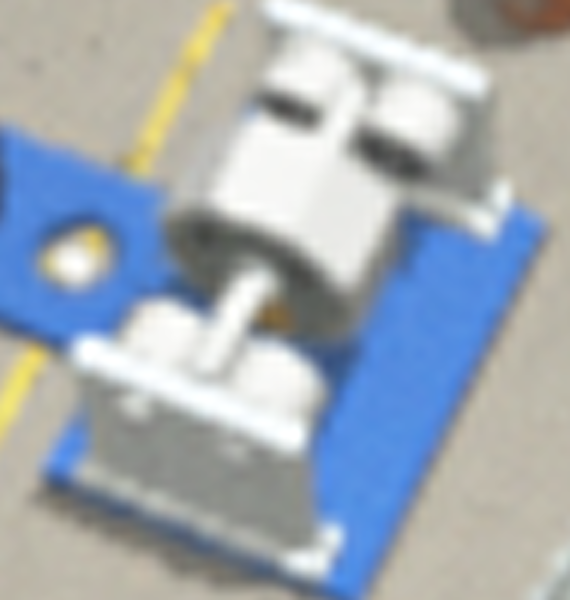

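The slug, at (275,315) in the crop, hangs below the shaft. The shaft sits between the roller pairs clear of both cheeks, and the pin stands in the hole at (75,255). The robot is clear and nothing is moving, so I'm handing in.

```bash
python3 -c "
from bench import arm
print(arm.sign_off())"
```

```text
the job is handed in; nothing more can be done
None
```

The job is handed in: the stand lies flat with its hole over the pin, and the small mirror's shaft rests on the rollers, where after release it turned by itself until the brass slug hung down; the arm is clear, and it took about 16 s of the 72 s allowed.

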